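Reseal the opened ginger-beer bottle with its snap cap

TASK

The opened bottle of ginger beer (the one whose mouth is bare) must not go flat: pick up its dark steel snap cap with the brass top, set it squarely over the bare mouth and press straight down until it clicks home over the lip. Keep pressing firmly after the click and finish like that, with the gripper still pressing the cap down and the bottle standing upright about where it was. Leave the sealed bottle, the two copper mugs and the jigger alone.

Things in the scene. Friction and masses are not known exactly. Their poses are not given: they have to be found in the camera images.
- snap_cap: loose resealing cap: round knurled dark steel cup with brass top, 40 mm across, 24 mm tall, 170 g, standing mouth down on the worktop. Origin: centre of its lower rim, z up. The rigid outside can be gripped all round. Mouth 33 mm wide; inside, 5 mm above the rim, four sprung catches leave about 23 mm
- snap_cap_seat (a point): on the cap's axis, 13.2 mm above its rim: face of the soft seal that lands on the bottle's mouth. Height over the mouth: about 7 mm, the catches touch the lip; they spread, resisting up to 5-12 N; 5 to 2 mm, they snap in under the lip (click, or two in quick succession: the push drops, the cap even pulls down); 0, the seal lands and yields 4 N per mm for 2.5 mm, then hard
- open_bottle: loose small brown glass bottle without a cap (bare open mouth), pale label with two copper lines, 58 mm wide at the body, 168 mm tall, 0.4 kg. Origin: centre of its underside, z up. The neck is 22 mm wide, round lip 26.6 mm
- open_bottle_mouth (a point): centre of the open bottle's mouth, at the top of the lip, 168 mm above its underside; z up along the bottle's axis
- sealed_bottle: a like bottle, still sealed with a fluted brass crown cap 32 mm across (169 mm tall in all); may stand left or right of the open one. Origin: centre of its underside. Leave alone
- mug_1: copper mug with a brass handle, 86 x 119 x 83 mm tall. Leave alone
- mug_2: a second copper mug, the same. Leave alone
- bar_jigger: gold double-cone jigger, 45 mm wide, 88 mm tall, upright. Leave alone
There are look-alikes about, which are no part of the job. Of the things that look like the snap_cap, the smallest one is meant.

How it is judged:
By the outcome, as a careful person would: the job done as asked, in the order asked, and still so for the second after the job is handed in, while the arm keeps its last pose, push and grip.
It also fails if it takes over 66 s, if anything falls off the work surface, if the arm or the gripper's body presses on something with over 40 N, if the wrist force passes 120 N, or if a joint passes its speed limit or range.

ROBOT

A 6-joint arm with a two-finger parallel gripper is mounted at the origin on a cart in front of the work surface, level with it; the furniture and walls round the work are solid. World frame = base frame: x ahead of the robot, y to its left, z up, the work surface at z = 0. Lengths are in m, angles in rad, forces in N, time in s.
With the tool pointing down it reaches from about 0.325 to 0.775 m from the base axis. Payload 5.5 kg.
Tool frame: the origin (TCP) lies between the finger pads; the fingertips stand 8 mm ahead of it and the grasp point (between the pads) lies 11 mm behind it (tcp_to_tips is the distance from the TCP to the fingertips, in m); z points along the fingers, y is the line along which they close (so a half turn about z gives the same grasp; the last joint's range is limited). The gripper opens to 88 mm and grips with 3 to 60 N. Pads are 20 mm wide; open, the fingers measure 115 mm over their backs; the gripper's body (75 mm by 178 mm) begins 61 mm behind the grasp point.
Start: joints at [1.108, 0.091, 1.231, -0, 1.82, -0.057], TCP at [0.237, 0.551, 0.231] pointing down, gripper open.
Joint ranges: [-2.87, 2.87], [-0.86, 2.18], [0.17, 2.46], [-1.51, 4.65], [0.06, 2.69], [-2.65, 2.65]. Speed limits (rad/s): [2.57, 2.57, 3.01, 3.14, 3.14, 3.14].

INTERFACE

Orientations are given as a unit quaternion [w, x, y, z].
In Python, from bench import * gives the robot as it stands. Calls block until the motion is done:
- move_to(position, orientation): joint-space move of the TCP to a pose.
- move_l(position, speed=0.15, orientation=None): straight line of the TCP; orientation=None keeps the orientation; speed is the mean speed in m/s.
- movej(angles): joint-space move.
- gripper_open() and close(): open the fingers fully, or close them until they stop; the grip force is fixed at half the most.
- hold(seconds).
- inverse_kinematics(position, orientation): joint angles nearest the present ones, or None.
- state(): the state.
- get_image(name): name is "scene" or "top"; returns a dict with "frame" (420x560x3 uint8, blue, green, red), "depth" (420x560 float32, m along the optical axis (not along the pixel's ray), 0 where there is no reading), "camera_matrix" (3x3 intrinsics, pixels), "k1" (the pictures are not rectified: a ray, as slopes to the right and down, at radius r is drawn at 1 + k1 r^2 times it, then the intrinsics apply), "view" (4x4, takes a point from world to camera coordinates). Camera axes: x right, y up, looking along -z (the intrinsics and any distortion apply to the point x, -y, -z); pixel columns grow to the right and rows downward; lengths in m; the calibration is good to about 2 mm. A picture is of the moment at which its call begins.
A pose or a line that the arm cannot do raises IKError and nothing moves.
- job_done(): hands the job in; it is judged then, once.
The state is a dict: "time": time; "joint_pos": joint angles; "dq": joint speeds; "joint_torque": joint torques, N m; "ee_pos": TCP position; "ee_rot": TCP orientation; "ft_force": force on the tool from outside, world axes, zero at the start; "moment": the same for the moment, N m; "finger_gap": finger opening in m; "finger_force": force on a finger pad.
Only numpy, scipy, OpenCV 4.12 (cv2) and the standard library are available. Lean on these libraries where they do the work, as an engineer would, in place of code of your own. Each camera call takes 0.05 s, during which the arm holds its last target. There are 200 camera calls.

## Working session

There is one attempt and no reset: what is moved stays moved. The work goes in short steps, each a Python script; the robot and the scene stay as the last script left them, time stands still between calls to the robot, and variables do not carry over. Pictures are saved under pics/ and viewed, at most 10 in all, crops included, and the job is handed in when it is done.

```bash
ls; mkdir -p pics; cat > h.py <<'E'
from bench import *
import numpy as np, cv2
def proj_setup(im):
    K=np.array(im["camera_matrix"]);V=np.array(im["view"]);return K,V,im["k1"]
def ray(im,u,v):
    K,V,k1=proj_setup(im)
    xd=np.array([(u-K[0,2])/K[0,0],(v-K[1,2])/K[1,1]]);x=xd.copy()
    for _ in range(20): x=xd/(1+k1*(x@x))
    R=V[:3,:3]; c=-R.T@V[:3,3]
    return c,R.T@np.array([x[0],-x[1],-1.0])
def onplane(im,u,v,z):
    c,d=ray(im,u,v);return c+d*(z-c[2])/d[2]
def bydepth(im,u,v):
    c,d=ray(im,u,v);return c+d*im["depth"][int(round(v)),int(round(u))]
E
python3 - <<'E'
from h import *
import pickle
for n in("scene","top"):
    im=get_image(n);cv2.imwrite(f"pics/{n}0.png",im["frame"]);pickle.dump(im,open(n+".pkl","wb"))
    V=np.array(im["view"]);print(n,-V[:3,:3].T@V[:3,3],im["k1"],im["camera_matrix"])
print(state())
E
```

```text
pics
scene [-0.28537912 -0.8854873   0.7625519 ] -0.005427034346040817 [[453.26667096   0.         276.96507651]
 [  0.         453.26667096 212.25771878]
 [  0.           0.           1.        ]]
top [0.40022122 0.01600157 1.42064894] -0.02136364527205595 [[421.15081407   0.         278.63449811]
 [  0.         421.15081407 210.99763058]
 [  0.           0.           1.        ]]
{'time': 0.1, 'joint_pos': array([ 1.10829791e+00,  9.17907060e-02,  1.23176350e+00, -2.60701267e-05,
        1.81979120e+00, -5.67057056e-02]), 'dq': array([-0.00081519, -0.00127216, -0.00359388, -0.00118468, -0.0005    ,
       -0.00037026]), 'joint_torque': array([ 2.13558014e-03, -4.47857344e+01, -4.07569170e+01,  6.99006999e-02,
        2.83796189e-02, -1.21114040e-04]), 'ee_pos': array([0.2367493 , 0.55104426, 0.22961677]), 'ee_rot': array([-2.12750763e-04,  2.01510171e-01,  9.79486030e-01, -8.50258141e-04]), 'ft_force': array([0.36115064, 0.05516274, 0.73620225]), 'moment': array([ 0.02720571,  0.04527116, -0.02761922]), 'finger_force': 0.0, 'finger_gap': 0.08756996228558699}
```

View pics/scene0.png

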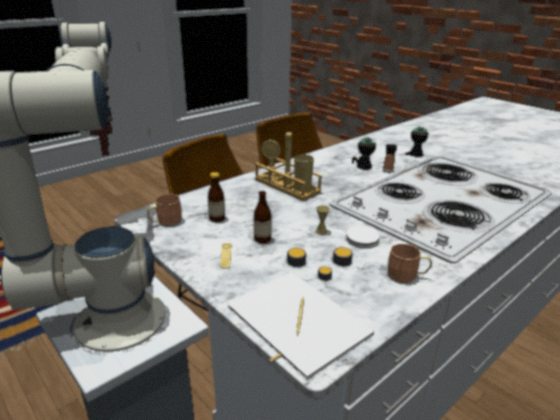

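View pics/top0.png

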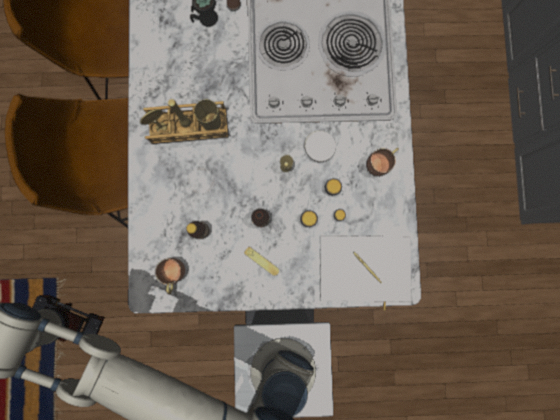

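Scene view: three brass-topped dark caps at (297,257), (343,256) and (325,272). In the top view they are at (309,218), (333,186) and (340,215). The last one looks smallest, so it should be the 40 mm snap_cap. The bottle at scene (262,218) / top (261,217) has a bare dark mouth. The one at (216,198) / (197,229) has a brass crown, so it is sealed. I'll measure and confirm with a crop.

```bash
python3 - <<'E'
from h import *
import pickle
S=pickle.load(open("scene.pkl","rb"));T=pickle.load(open("top.pkl","rb"))
f=T["frame"];hsv=cv2.cvtColor(f,cv2.COLOR_BGR2HSV)
m=cv2.inRange(hsv,(15,110,60),(35,255,255))
n,l,st,c=cv2.connectedComponentsWithStats(m)
for i in range(1,n):
    if st[i,4]>25:
        u,v=c[i];print("brass",st[i],c[i].round(1),onplane(T,u,v,.024).round(4),bydepth(T,u,v).round(3), "diam",2*np.sqrt(st[i,4]/np.pi)*1.397/421)
# dark+brass whole blobs near caps
for (u,v) in((309,218),(333,186),(340,215),(261,217)):
    r=12;sub=f[v-r:v+r+1,u-r:u+r+1];g=cv2.cvtColor(sub,cv2.COLOR_BGR2HSV)
    mm=((g[...,2]<90)|(g[...,1]>110)).astype(np.uint8)
    n,l,st,c=cv2.connectedComponentsWithStats(mm);i=1+np.argmax(st[1:,4])
    print("blob",u,v,st[i],c[i]+[u-r,v-r],onplane(T,*(c[i]+[u-r,v-r]),.012).round(4))
# depth: heights of bottle region
H=np.array([[bydepth(T,u,v) for u in range(245,280)] for v in range(200,235)])
k=(H[...,2]>.155)&(H[...,2]<.19);print("bottle top pts",k.sum(),H[k].mean(0),H[k].min(0),H[k].max(0))
H=np.array([[bydepth(T,u,v) for u in range(330,350)] for v in range(205,225)])
k=(H[...,2]>.015);print("cap pts",k.sum(),H[k].mean(0),H[k].min(0),H[k].max(0), np.median(H[k][:,2]))
a=cv2.resize(S["frame"][185:285,200:360],(800,500),interpolation=cv2.INTER_CUBIC)
b=cv2.resize(T["frame"][170:240,180:360],(0,0),fx=4,fy=4,interpolation=cv2.INTER_CUBIC)[:, :]
o=np.zeros((600,800,3),np.uint8);a=cv2.resize(a,(512,320));o[:320,:512]=a;o[320:600,:720]=b;cv2.imwrite("pics/crop.png",o)
E
```

```text
brass [  0   0  21  42 379] [ 9.8 20.8] [1.2212 0.921  0.024 ] [1.209 0.907 0.045] diam 0.07289352871632822
brass [  56    0   72   91 3680] [92.9 38.2] [1.1468 0.6268 0.024 ] [ 1.303  0.754 -0.267] diam 0.22713982086107024
brass [469  14   9  11  28] [473.4  18.7] [ 1.1859 -0.7058  0.024 ] [ 1.713 -1.19  -0.914] diam 0.019812915406304657
brass [473  34  23  22 114] [485.6  44.9] [ 1.0885 -0.7414  0.024 ] [ 1.553 -1.252 -0.919] diam 0.03997806734694029
brass [451  36   8  12  26] [454.7  41.8] [ 1.1018 -0.6325  0.024 ] [ 1.579 -1.074 -0.926] diam 0.01909220300778379
brass [ 8 45 10 12 36] [12.9 50.5] [1.1117 0.9056 0.024 ] [ 1.59   1.503 -0.914] diam 0.022465734390961015
brass [34 55 11 15 46] [39.7 62.8] [1.0638 0.8104 0.024 ] [ 1.512  1.347 -0.92 ] diam 0.025395003992123893
brass [475  55  33  33 307] [492.2  71.8] [ 0.9902 -0.7566  0.024 ] [ 1.385 -1.274 -0.911] diam 0.06560524434271814
brass [448  60  15  22  64] [455.9  68.8] [ 1.0036 -0.6294  0.024 ] [ 1.405 -1.058 -0.904] diam 0.02995431252128135
brass [457  61  19  30 123] [466.4  75.7] [ 0.9781 -0.6645  0.024 ] [ 1.361 -1.11
[... 14254 characters left out ...]
1.1 412. ] [-0.1444 -0.6028  0.024 ] [-0.513 -1.021 -0.92 ] diam 0.022465734390961015
blob 309 218 [  3   5  17  16 191] [308.14136126 218.59162304] [ 0.4986 -0.0983  0.012 ]
blob 333 186 [  3   5  17  17 189] [332.60846561 186.86243386] [ 0.6037 -0.1849  0.012 ]
blob 340 215 [ 6  7 11 11 86] [339.22093023 214.76744186] [ 0.5084 -0.2032  0.012 ]
blob 261 217 [  2   4  21  18 292] [261.06164384 217.4109589 ] [0.5071 0.0595 0.012 ]
bottle top pts 42 [0.50507145 0.06142457 0.16618445] [0.49368555 0.04876697 0.15741731] [0.51800731 0.07274832 0.17152877]
cap pts 112 [ 0.50896649 -0.20043586  0.03543154] [ 0.40022122 -0.22244644  0.01512553] [0.52728239 0.01600157 1.42064894] 0.023154035916922444
```

View pics/crop.png

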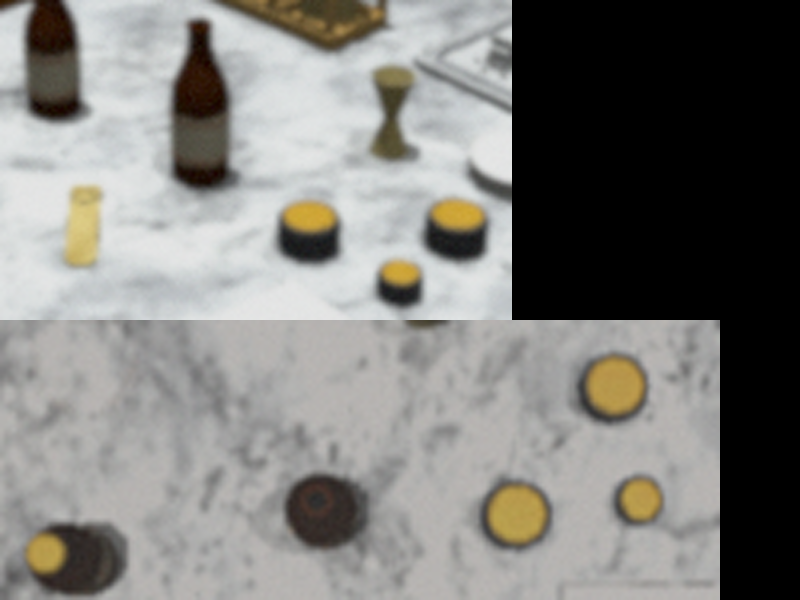

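The crop confirms it: the smallest brass-topped cap, top (340,215), is the 40 mm snap_cap and the other two are about 56 mm. The bottle at top (259,214) shows a bare ring mouth, so that is the open one. Next I'll measure the mouth in both views.

```bash
python3 - <<'E'
from h import *
import pickle
S=pickle.load(open("scene.pkl","rb"));T=pickle.load(open("top.pkl","rb"))
g=T["frame"][206:226,250:272].astype(int)
print(g[...,2]-g[...,0])
D=T["depth"][206:226,250:272];print((D*1000).astype(int))
# scene: neck edges subpixel
gs=cv2.cvtColor(S["frame"],cv2.COLOR_BGR2GRAY).astype(float)
def cross(a,lev):
    i=np.where((a[:-1]-lev)*(a[1:]-lev)<0)[0];return [round(float(k+(lev-a[k])/(a[k+1]-a[k])),2) for k in i]
for v in range(188,204): print(v,[250+x for x in cross(gs[v,250:275],85)])
for u in range(258,267): print(u,[183+x for x in cross(gs[183:205,u],85)])
E
```

```text
[[ 2  1  2 -1  0  0  0  1  1  1  3  2  1  1  0  0  1  1 -1  4  5  4]
 [ 2  2  1 -1 -1  1  2  2  3  3  3  2  4  2  1  1  3  1  3  3  2  2]
 [ 2  1  2  0  1  1  3  4  5  5  5  5  3  1  2  0  3 -2  2  2  1  1]
 [ 2  4  0  2  2  2  6  6  8  7  7  6  7  7  4  4  1  3  0  3  0  0]
 [ 0  0  0  1  7  6 10 11 15 14 12 14  8 13 10  5  3  2  2  1  1  1]
 [ 0  0  1  5  7 10 17 21 25 24 23 19 12  9  9 10  6  4  0  1 -1  1]
 [ 0  2  2  9 12 15 27 26 25 23 25 27 16 11  8 12  8  8  5  2  0  1]
 [ 1  3  7 12 13 23 22 20  9  9 12 21 27 15  9 12  8  9 10  1  1 -1]
 [ 0  6  7 11 14 23 18  7  1  1  4 16 26 17  9 10  9 11  7  2  0 -1]
 [ 2  4 10 13 16 26 19  9  2  0  3 16 27 17  6 13 12 13  6  2  2  2]
 [ 3  5 10 15 14 25 25 15  4  3  8 18 23 14 12 10 12  9 10  4  0 -1]
 [ 3  2 13 12  9 20 26 28 17 15 23 26 19 11  8 12 11 10  7  6  3  1]
 [ 2  5  9 15 12 12 19 26 24 22 23 22 12  9  8 11 14 12 10  4  1 -1]
 [ 3  4  9 13 18 12 12 15 15 16 16 14 11 11 11 13 12 10 12  4  2 -1]
 [ 1  6  9 14 14 13  9 14 12 14  9 11 10 10 13 13 10 10 10  5  1  0]
 [ 3  4 11 14 13 14 11 11 12 11 10 13 10 13 12 10 13  9  9  3 -2 
[... 2291 characters left out ...]
2 1311 1318 1321
  1319 1329 1345 1392 1426 1423 1424 1431]
 [1430 1423 1419 1419 1392 1330 1328 1320 1318 1318 1320 1320 1327 1327
  1333 1347 1388 1424 1421 1420 1428 1425]
 [1422 1420 1418 1421 1423 1426 1355 1336 1334 1335 1332 1338 1335 1349
  1372 1402 1418 1416 1425 1420 1420 1419]]
188 []
189 []
190 []
191 []
192 [259.2, 264.28]
193 [258.96, 264.69]
194 [259.08, 264.72]
195 [259.13, 264.69]
196 [259.13, 264.8]
197 [259.02, 264.8]
198 [259.04, 264.87]
199 [258.93]
200 [258.84, 265.23]
201 [258.69, 265.71]
202 [258.29, 266.09]
203 [257.89, 266.35]
258 [202.71]
259 [192.75, 193.33, 198.33]
260 [191.53]
261 [191.33]
262 [191.15]
263 [191.34]
264 [191.75]
265 [183.26]
266 [183.65, 201.72]
```

```bash
cat >> h.py <<'E'
def far_edge(im,u,v,z,r):   # far edge of a disc seen at (u,v) -> its centre
    p=onplane(im,u,v,z);c,_=ray(im,u,v);d=(p-c)[:2];p[:2]-=r*d/np.linalg.norm(d);return p
E
python3 - <<'E'
from h import *
import pickle
S=pickle.load(open("scene.pkl","rb"));T=pickle.load(open("top.pkl","rb"))
print("mouth top",onplane(T,258.8,214.2,.168),"scene",far_edge(S,261.95,191.2,.168,.0133))
h=cv2.cvtColor(S["frame"],cv2.COLOR_BGR2HSV);m=cv2.inRange(h,(15,110,60),(35,255,255))
n,l,st,c=cv2.connectedComponentsWithStats(m)
for i in range(1,n):
    if abs(c[i]-[325,270]).max()<8: print(st[i],c[i],"cap scene",onplane(S,*c[i],.024))
print("cap top",onplane(T,339.8,214.5,.024))
print("ik",[inverse_kinematics(p,[0,0,1,0]) for p in([.508,-.203,.011],[.505,.062,.3])])
print("ik90",[inverse_kinematics(p,[0,.70711,.70711,0]) for p in([.508,-.203,.011],[.505,.062,.3])])
E
```

```text
mouth top [0.50509369 0.06117131 0.168     ] scene [0.49772    0.05139202 0.168     ]
[319 267  12   8  67] [324.68656716 270.20895522] cap scene [ 0.50671107 -0.20871066  0.024     ]
cap top [ 0.50833871 -0.20335381  0.024     ]
ik [array([-4.42357590e-01,  2.04650191e-02,  1.69680916e+00, -4.44089210e-16,
        1.42431848e+00, -2.01315392e+00]), array([ 5.52861221e-02, -1.27796986e-01,  1.32325916e+00, -4.44089210e-16,
        1.94613048e+00, -1.51551020e+00])]
ik90 [array([-4.42357590e-01,  2.04650191e-02,  1.69680916e+00, -4.44089210e-16,
        1.42431848e+00, -4.42357590e-01]), array([ 5.52861221e-02, -1.27796986e-01,  1.32325916e+00, -4.44089210e-16,
        1.94613048e+00,  5.52861221e-02])]
```

```bash
python3 - <<'E'
from h import *
A=[0,.70711,.70711,0];B=[0,0,1,0]   # A closes along x, B along y
def s(t):
    x=state();print(t,round(x["time"],2),x["ee_pos"].round(4),x["ft_force"].round(2),round(x["finger_gap"],4),round(x["finger_force"],1))
x=state()["ee_pos"]; move_l([x[0],x[1],.30],.25)
c=[.5083,-.2033]
move_to([*c,.25],A); s("above")
move_l([*c,.0115],.2); s("down")
close(); s("closeA"); gripper_open()
move_l([*c,.06],.2); move_to([*c,.06],B); move_l([*c,.0115],.15)
close(); s("closeB"); gripper_open()
move_l([*c,.30],.3); s("up")
movej(np.array(state()["joint_pos"])+[.45,0,0,0,0,0]); s("aside")
import pickle
for n in("scene","top"):
    im=get_image(n);pickle.dump(im,open(n+"1.pkl","wb"));cv2.imwrite(f"pics/{n}1.png",im["frame"])
    h=cv2.cvtColor(im["frame"],cv2.COLOR_BGR2HSV);m=cv2.inRange(h,(15,110,60),(35,255,255))
    k,l,st,cc=cv2.connectedComponentsWithStats(m)
    for i in range(1,k):
        p=onplane(im,*cc[i],.024)
        if st[i,4]>25 and np.linalg.norm(p[:2]-c)<.03: print(n,st[i],cc[i],p)
s("end")
E
```

```text
above 3.35 [ 0.5086 -0.2026  0.2501] [ 0.01  0.87 -0.36] 0.0875 0.0
down 4.69 [ 0.5092 -0.2037  0.013 ] [ 0.61 -0.11  0.97] 0.088 0.0
closeA 5.53 [ 0.5082 -0.2033  0.0114] [-1.12  0.53 -0.43] 0.0369 30.0
closeB 9.56 [ 0.5083 -0.2034  0.0115] [ 0.28 -0.51 -0.67] 0.0378 30.0
up 11.57 [ 0.508  -0.2032  0.2983] [ 0.17 -0.22 -1.06] 0.0878 0.0
aside 12.54 [0.5458 0.0372 0.2977] [-0.78  0.44 -0.07] 0.0881 0.0
scene [319 267  11   7  65] [324.12307692 269.98461538] [ 0.50629775 -0.20695821  0.024     ]
top [335 210   9  10  75] [338.97333333 214.44      ] [ 0.5086192 -0.2006021  0.024    ]
end 12.64 [0.5459 0.0365 0.298 ] [-0.4  -0.34 -0.34] 0.0879 0.0
```

Centring squeezes put the cap at (0.5083, -0.2033) in the arm frame. The top camera reads it 2.7 mm high in y, so the corrected mouth is about (0.5048, 0.0585). I'll grasp the cap, hover over the mouth, and look.

```bash
cat >> h.py <<'E'
f=np.deg2rad(25.2);C=[0,np.cos(f),np.sin(f),0]
def s(t):
    x=state();print(t,round(x["time"],2),x["ee_pos"].round(4),x["ft_force"].round(2),x["moment"].round(2),round(x["finger_gap"],4),round(x["finger_force"],1))
def pix(im,p):
    V=np.array(im["view"]);K=np.array(im["camera_matrix"]);q=V[:3,:3]@np.array(p)+V[:3,3];x=np.array([q[0],-q[1]])/-q[2]
    x=x*(1+im["k1"]*(x@x));return np.array([K[0,0]*x[0]+K[0,2],K[1,1]*x[1]+K[1,2]])
E
python3 - <<'E'
from h import *
import pickle
c=[.5083,-.2033];m=[.5048,.0585]
move_to([*c,.25],C);move_l([*c,.0115],.2);close();s("grasp")
move_l([*c,.25],.25);s("lift")
move_l([*m,.25],.2);move_l([*m,.1955],.1);hold(.3);s("hover")
im=get_image("scene");pickle.dump(im,open("s2.pkl","wb"))
print("pred rim centre",pix(im,[*m,.184]),"cap top",pix(im,[*m,.208]),"mouth",pix(im,[*m,.168]),"base",pix(im,[*m,0]))
u,v=200,130;cv2.imwrite("pics/hover.png",cv2.resize(im["frame"][v:v+90,u:u+120],(800,600),interpolation=cv2.INTER_CUBIC))
E
```

```text
grasp 16.77 [ 0.5083 -0.2033  0.0114] [ 0.45  0.44 -0.43] [-0.04  0.17 -0.08] 0.0371 30.0
lift 17.88 [ 0.5079 -0.2031  0.2481] [-0.48 -0.4  -2.52] [-0.04  0.11 -0.01] 0.0371 29.9
hover 20.32 [0.505  0.0586 0.1962] [-0.26  0.99 -1.15] [-0.11  0.2   0.01] 0.0368 29.9
pred rim centre [262.23017532 186.8606572 ] cap top [262.21287709 179.53508876] mouth [262.24156988 191.6764985 ] base [262.35494043 239.18458268]
```

View pics/hover.png

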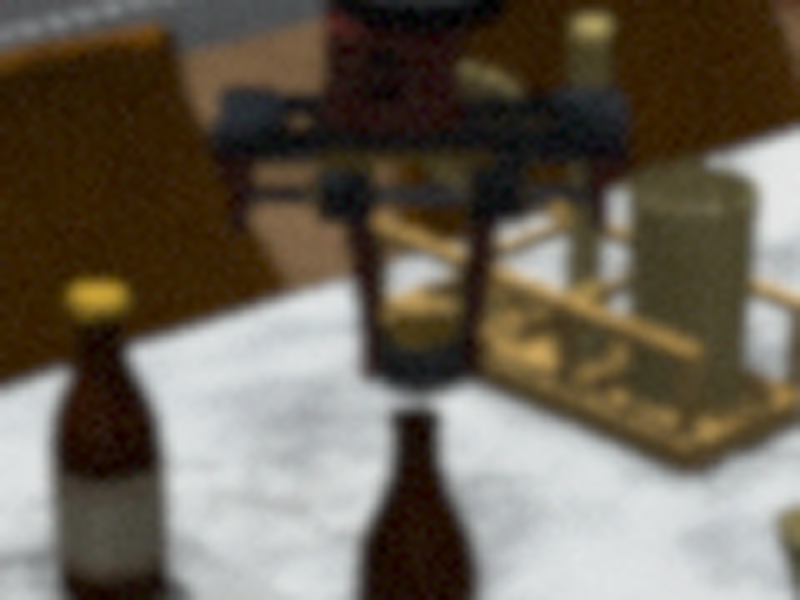

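The cap hangs over the mouth, with its centre at crop column ~423 and the mouth at ~415, so the cap sits slightly right. I'll get subpixel edges.

```bash
python3 - <<'E'
from h import *
import pickle
S=pickle.load(open("s2.pkl","rb"))
gs=cv2.cvtColor(S["frame"],cv2.COLOR_BGR2GRAY).astype(float)
def cross(a,lev):
    i=np.where((a[:-1]-lev)*(a[1:]-lev)<0)[0];return [round(float(k+(lev-a[k])/(a[k+1]-a[k])),2) for k in i]
for v in range(180,200): print(v,[245+x for x in cross(gs[v,245:280],90)],[245+x for x in cross(gs[v,245:280],50)])
for u in range(256,270): print(u,[178+x for x in cross(gs[178:200,u],90)])
print(gs[182:190,252:274].astype(int))
m=np.array([.5048,.0585])
d=m-[-.2854,-.8855];d/=np.linalg.norm(d)
print("near rim pred",pix(S,[*(m-.02*d),.1847]),"lip far pred",pix(S,[*(m+.0133*d),.168]))
E
```

```text
180 [254.38, 272.31] [255.3, 258.59, 264.5, 265.5, 266.14, 270.91]
181 [254.44, 272.78] [255.35, 259.43, 264.12, 271.21]
182 [254.42, 273.03] [255.25, 271.63]
183 [254.43, 273.26] [255.33, 271.48]
184 [254.44, 273.77] [255.43, 271.59]
185 [254.56, 274.86] [255.83, 271.73]
186 [255.59] [257.78, 268.08]
187 [257.68, 267.63, 272.62] [260.5, 264.62]
188 [260.25, 264.47] []
189 [277.36] []
190 [] []
191 [261.4, 263.04] []
192 [258.83, 264.55] [260.38, 263.29]
193 [258.68, 264.89] [259.59, 264.15]
194 [258.89, 264.8] [259.79, 264.09]
195 [259.07, 264.78] [259.81, 264.1]
196 [259.04, 264.87] [259.79, 264.1]
197 [259.04, 264.9] [259.86, 264.1]
198 [258.93, 264.93] [259.72, 264.23]
199 [258.83, 265.07] [259.67, 264.27]
256 [186.13]
257 [186.51]
258 [187.19]
259 [187.6, 191.8, 194.6, 197.32999999999998]
260 [187.93, 191.31]
261 [188.24, 191.04]
262 [188.47, 190.91]
263 [188.44, 190.97]
264 [188.17, 191.47]
265 [187.8, 198.5]
266 [187.55]
267 [187.21]
268 [186.85]
269 [186.55]
[[205 172 114  57  29  33  33  38  46  44  50  45  42  35  35  27  26  23
   24  33  60  89]
 [201 167 112  61  28  28  28  31  30  33  30  34  35  35  31  29  28  20
   20  40  61  84]
 [192 162 112  62  34  30  23  26  28  31  26  30  34  30  27  30  28  27
   22  37  59  80]
 [193 162 115  70  46  33  27  23  20  29  27  21  28  26  25  25  26  30
   34  39  54  72]
 [194 174 137 100  83  68  45  30  31  29  31  30  35  32  33  34  49  62
   65  66  63  67]
 [193 190 168 148 135 111  80  62  53  47  37  42  45  53  63  78  97 113
  121 111 100  84]
 [195 192 190 181 172 154 133 109  93  81  70  72  82  99 112 135 155 166
  171 165 146 129]
 [199 198 197 194 194 185 170 151 132 119 113 113 129 150 168 186 199 206
  205 197 184 172]]
near rim pred [262.23644317 189.52893543] lip far pred [262.23708532 189.77021227]
```

Cap centre column is 262.55 and the mouth's is 261.93, so the cap is about 1.8 mm to the right. The row positions agree. I'll shift by (-1.2, +1.0) mm and press in steps while watching force.

```bash
python3 - <<'E'
from h import *
m=[.5036,.0595]
move_l([*m,.1955],.05);hold(.2)
b=np.mean([state()["ft_force"] for _ in range(1)],0)
move_l([*m,.1775],.04);hold(.2)
def F():
    a=[]
    for _ in range(4): a.append(state()["ft_force"]);hold(.04)
    return np.mean(a,0)
z=.1775;f0=F();print("free",f0)
while z>.1665:
    z-=.0008;move_l([*m,z],.01);f=F()-f0;x=state();print(round(z,4),x["ee_pos"].round(4),f.round(1),round(x["finger_gap"],4),round(x["time"],1))
    if f[2]>22 or np.hypot(f[0],f[1])>7: print("stop");break
E
```

```text
free [-0.0720382  -0.15393882 -1.60537176]
0.1767 [0.5036 0.0595 0.1767] [ 0.4 -0.1  0.6] 0.0368 22.2
0.1759 [0.5036 0.0595 0.1759] [ 0.2  0.5 -0.1] 0.0375 22.6
0.1751 [0.5036 0.0595 0.1751] [ 0.2  0.1 -0.1] 0.0371 23.0
0.1743 [0.5036 0.0595 0.1743] [-0.1  0.3 -0.1] 0.0369 23.5
0.1735 [0.5036 0.0595 0.1735] [-0.4  0.3  0.3] 0.037 23.9
0.1727 [0.5037 0.0596 0.1729] [-0.8  1.   2.1] 0.0368 24.3
0.1719 [0.5037 0.0595 0.1722] [-0.9  0.7  4.5] 0.0369 24.7
0.1711 [0.5032 0.0594 0.1698] [ 0.4  0.6 -1.4] 0.037 25.1
0.1703 [0.5035 0.0594 0.1699] [-0.5  0.3 -3.5] 0.0374 25.5
0.1695 [0.5036 0.0595 0.1696] [ 0.5  0.2 -2.8] 0.0369 26.0
0.1687 [0.5036 0.0595 0.1687] [ 0.1  0.2 -2.2] 0.0369 26.4
0.1679 [0.5036 0.0595 0.1679] [-0.3  0.5 -2.2] 0.0369 26.8
0.1671 [0.5037 0.0595 0.1672] [-0.   0.4 -0.9] 0.0368 27.2
0.1663 [0.5037 0.0595 0.1664] [-0.1  0.5 -0.2] 0.0367 27.6
```

The catches touched at the expected height and clicked (4.5 N, then a pull down to -3.5 N), with little side force. Now pressing firmly.

```bash
python3 - <<'E'
from h import *
m=[.5036,.0595];z=.1663
def F():
    a=[]
    for _ in range(4): a.append(state()["ft_force"]);hold(.04)
    return np.mean(a,0)
f0=np.array([-.07,-.15,-1.6])
while z>.155:
    z-=.0006;move_l([*m,z],.01);f=F()-f0;x=state();print(round(z,4),x["ee_pos"].round(4),f.round(1),round(x["finger_gap"],4),round(x["time"],1))
    if f[2]>20 or np.hypot(f[0],f[1])>8: print("stop");break
hold(.5);s("held")
im=get_image("scene");u,v=200,130;cv2.imwrite("pics/press.png",cv2.resize(im["frame"][v:v+120,u:u+160],(800,600),interpolation=cv2.INTER_CUBIC))
E
```

```text
0.1657 [0.5037 0.0595 0.166 ] [-0.4  0.9  2.1] 0.0367 28.0
0.1651 [0.5037 0.0596 0.1655] [0.1 1.4 4.3] 0.0371 28.5
0.1645 [0.5038 0.0596 0.1649] [-0.9  1.6  6.5] 0.037 28.9
0.1639 [0.5038 0.0596 0.1645] [-0.5  1.9  7.4] 0.0368 29.3
0.1633 [0.5039 0.0596 0.1643] [-0.9  1.8  8.7] 0.0373 29.7
0.1627 [0.504  0.0596 0.1639] [-0.8  1.9 10. ] 0.0372 30.1
0.1621 [0.5041 0.0597 0.1637] [-1.3  1.8 11.2] 0.0371 30.5
0.1615 [0.5042 0.0597 0.1636] [-1.6  1.8 12.6] 0.0372 31.0
0.1609 [0.5043 0.0597 0.1636] [-2.7  2.1 14.7] 0.0369 31.4
0.1603 [0.5045 0.0597 0.1635] [-2.8  1.9 16.7] 0.0371 31.8
0.1597 [0.5046 0.0597 0.1635] [-3.   2.2 18.8] 0.0367 32.2
0.1591 [0.5048 0.0597 0.1635] [-3.4  1.8 20.5] 0.0369 32.6
stop
held 33.12 [0.5048 0.0597 0.1635] [-2.8   1.84 19.27] [0.35 0.74 0.03] 0.0373 30.4
```

View pics/press.png

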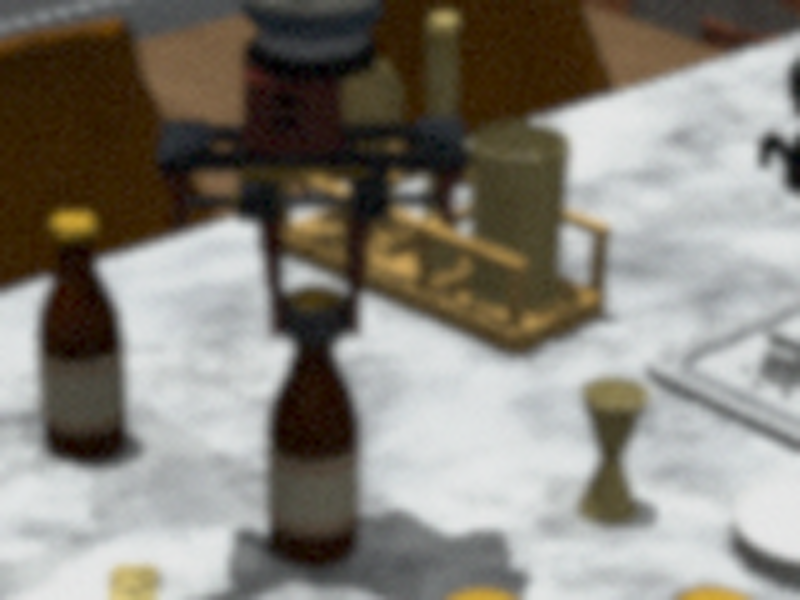

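The cap sits square on the upright bottle (crop ~(316,310)). The seal is fully compressed and the arm is steady at about 20 N.

```bash
python3 -c "
from bench import *
print(job_done())"
```

```text
the job is handed in; nothing more can be done
None
```

The snap cap is clicked home on the open bottle, and the job is handed in with the gripper still pressing it down at about 20 N, the bottle upright in place, and the sealed bottle, mugs and jigger untouched.

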